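Open a plated box and hold a metal tester on its test spot

TASK

Lever open the cover of the plated box with the thin-bladed case knife, using the slot in its front and never the gripper itself, swing the cover up until it stands open past upright, and lay the knife back down on the bench. Then take the tester pen out of its holder and hold it upright with its tip on the filed spot inside the box, pressed lightly so that the sprung tip goes about half way in, and finish while still holding it there for the reading. Be gentle with the box and leave everything else on the bench where it is.

Things in the scene. Friction and masses are not known exactly. Their poses are not given: they have to be found in the camera images.
- case: flat rectangular plated-metal box, 80 mm (its x) by 100 mm (its y), body 24 mm tall, walls 3 mm, floor 4 mm thick, closed by a hinged cover 4 mm thick (6 mm at its raised middle). Held rigidly in the vice. Origin: centre of the box's underside, 30 mm above the bench. z up; x points from the front wall (with the opening slot) to the hinge.
- vice: low dark-steel engraver's vice under the box, 90 mm (x) by 128 mm (y), top 30 mm above the bench, with four brass pins 8 mm thick, two on each y side of the box, reaching 46 mm above the bench. Fixed to the bench. Origin: centre of its underside, right under the box; axes as case.
- notch (a point): the opening slot: a gap through the top of the box's front wall right under the cover, 48 mm wide along y and 7 mm high. This point is the middle of the gap on the outer face of the front wall; the cover's underside is 3.5 mm above it, the lower edge of the gap 3.5 mm below it, open space behind it. Axes as case.
- cover_hinge (a point): centre of the cover's hinge line (along the case's y), at the top of the rear wall, level with the cover's underside, 80 mm behind the front wall. Axes as case.
- cover (a joint): opening angle of the cover in rad: 0 closed, grows as the front edge swings up and back over the hinge, stop at 1.9. A snug hinge (friction about 0.08 N m, cover about 0.08 kg): about 1.5 to 2 N at the front edge moves it, and it stays where it is left.
- cover_edge (a point): middle of the cover's front edge at its underside, 80 mm from the hinge line. The cover is a plain panel 80 x 100 x 4 mm with a stepped middle and no handle. This point moves with the cover; its x runs from the front edge to the hinge, z out of the cover's outer face.
- spot (a point): the filed test spot on the box's inside floor, a round patch 10 mm across where brass shows through the plating with a dark rim; this point is its centre on the floor, 34 mm above the bench. Hidden until the cover is open. Axes as case (z up).
- knife: case-opening knife lying flat: dark wooden handle 95 mm long, 16 mm wide, 20 mm tall with a brass ferrule, then a straight flat steel blade 70 mm long, 12 mm wide, 2 mm thick at mid height of the handle. Origin: on the underside where the handle meets the blade; x along the blade to its tip, z up. About 0.07 kg.
- knife_grip (a point): on the knife handle's middle line, 30 mm behind the blade and 10 mm above the underside: near the centre of mass, a good place to grip across the 16 mm width.
- knife_tip (a point): middle of the blade's square end, 100 mm ahead of knife_grip.
- pen: battery metal-tester pen standing upright, tip down, in its holder: black rectangular body 26 mm (its x) by 18 mm (its y) by 115 mm, from 30 to 145 mm above the tip, then a tapered nose and a thin copper tip 4 mm across that springs out 9 mm below the nose. Origin: the end of the tip when fully out; z along the pen from tip to tail. About 0.09 kg.
- pen_grip (a point): on the pen's axis, 115 mm above the tip end: a good place to grip across the 18 mm sides (along the pen's y).
- pen_tip (a point): end of the sprung tip (moves with it). Axes as pen.
- plunger (a joint): how far the sprung tip is pushed into the pen, in m: 0 fully out, 0.006 fully in. The spring takes about 0.9 N to start, 2.7 N at half way, 4.5 N fully in.
- stand: grey rectangular pen holder 60 x 52 mm on a dark foot 76 x 64 mm, 75 mm tall, fixed to the bench, with a socket 28.6 mm (its x) by 20.6 mm (its y). The pen's body sits 35 mm deep in the socket, with its tip 10 mm above the bench; lift it straight up by at least 70 mm to clear. Origin: centre of its underside.
- hammer: bench hammer lying on the bench; leave alone. Origin at its underside.
- jar: open glass jar, 72 mm across, 55 mm tall; leave alone. Origin at its underside.
- tub: clear plastic tub 95 x 70 x 35 mm; leave alone. Origin at its underside.
- soldering_block: white ceramic block 110 x 85 x 22 mm; leave alone. Origin at its underside.
- screwdriver: wood-handled screwdriver lying on the bench (a round shank, not a flat blade); leave alone. Origin at its underside.
- ring_stick: tapered steel ring stick, 285 mm long with a wooden grip, lying on the bench; leave alone. Origin at its underside.
- mortar: marble bowl 92 mm across, 42 mm tall; leave alone. Origin at its underside.
- bottle: clear bottle with a white cap, 56 mm across, 130 mm tall; leave alone. Origin at its underside.
Mind the look-alikes: they are no part of the job. Leave any blue look-alike of the knife alone.

How it is judged:
On the way, in this order (a step that is already met when the one before it is completed fails the run):
1. the cover is being lifted on the knife's blade (value of joint cover above 0.2 rad and contact force between knife and cover above 0.2 N and contact force between the fingers and knife above 1 N), for 0.1 s.
2. the cover stands open past upright (value of joint cover above 1.55 rad), for 0.2 s.
3. the knife lies on the bench, let go (height (world z) of knife below 0.015 m and contact force between the fingers and knife below 0.1 N and linear speed of knife below 0.03 m/s), for 0.2 s.
At the end, for the whole second after the job is handed in: The cover is past upright (over 1.5 rad), the knife lies flat on the bench, and the gripped pen stands within 0.1 rad of upright with its tip within 5 mm of the spot's centre on the box floor, the sprung tip pushed in between 1.2 and 5 mm (contact force 0.8 to 6 N), leaning on nothing else, still (value of joint cover above 1.5 rad and height (world z) of knife below 0.015 m and angle between knife's own z axis and vertical below 0.2 rad and linear speed of knife below 0.03 m/s and horizontal distance between pen_tip and spot below 0.005 m and distance between pen_tip and spot below 0.006 m and angle between pen's own z axis and vertical below 0.1 rad and value of joint plunger between 0.0012 and 0.005 m and contact force between pen and case between 0.8 and 6 N and contact force between pen and cover below 0.1 N and contact force between pen and stand below 0.1 N and contact force between the fingers and pen above 1 N and linear speed of pen below 0.01 m/s); the arm keeps its last pose, push and grip.
It fails at once if the gripper, arm or pen pushes the cover (contact force between any of the fingers, the arm, pen and cover above 1 N).
It fails at once if the pen is jabbed hard into the box (contact force between pen and case above 15 N).
It fails at once if the box is forced with the knife (contact force between knife and case above 25 N).
It fails at once if the knife is dropped instead of laid down (linear speed of knife above 0.9 m/s and contact force between the fingers and knife below 0.1 N).
It fails at once if something else on the bench is shifted (distance of any of hammer, jar, tub, soldering_block, screwdriver, ring_stick, mortar, bottle from where it was at the start of the episode above 0.02 m).
It also fails if it takes over 72 s, if anything falls off the work surface, if the arm or the gripper's body presses on something with over 40 N, if the wrist force passes 120 N, or if a joint passes its speed limit or range.

ROBOT

A 6-joint arm with a two-finger parallel gripper is mounted at the origin on the work surface. World frame = base frame: x ahead of the robot, y to its left, z up, the work surface at z = 0. Lengths are in m, angles in rad, forces in N, time in s.
With the tool pointing down it reaches from about 0.3 to 0.85 m from the base axis. Payload 4.2 kg.
Tool frame: the origin (TCP) lies at the very end of the fingers, on their centre line; the grasp point (between the pads) lies 19 mm behind it; z points along the fingers, y is the line along which they close (so a half turn about z gives the same grasp; the last joint's range is limited). The gripper opens to 91 mm and grips with 3 to 60 N. Pads are 32 mm wide; open, the fingers measure 118 mm over their backs; the gripper's body (76 mm by 178 mm) begins 60 mm behind the grasp point.
Start: joints at [-1.271, 0.32, 1.565, -0, 1.257, -0.02], TCP at [0.181, -0.546, 0.214] pointing down, gripper open.
Joint ranges: [-3.11, 3.11], [-0.84, 2.01], [0.21, 2.61], [-1.34, 4.49], [0.05, 2.63], [-2.56, 2.56]. Speed limits (rad/s): [2.57, 2.57, 3.14, 3.14, 3.14, 3.14].

INTERFACE

Orientations are given as a unit quaternion [w, x, y, z].
In Python, from station import arm gives the robot as it stands.
- The arm moves only by the shell command python3 -m inch 'ROWS' [FORCE]. ROWS is JSON, a list of rows, each a list of 3 entries, a list of its own where there are three numbers: the shift along the tool's x, y, z in m, then the turn about the tool's z in degrees, then the finger opening in m, from 0 to 0.0912. A call has 1 to 8 rows; each row shifts and turns the commanded pose from where the row before left it, along the tool's axes as they then stand; what a row does not reach is not made up. A row lasts 1/10 s, in which the tool goes at most 50 mm and 8.59 degrees, less where a joint would pass 70% of its speed; a pose out of reach is approached as far as the arm can. A call is refused whole if a number of a shift passes 0.05 or a number of a turn 8.59, either way. A call with a gripper value outside its range is refused whole. The fingers move at their own pace and stop on an object; FORCE is the grip in N (left out, the last holds). Time passes only in rows, so rows that do not move let the fingers close. It gives the time, the measured TCP pose, the force, the opening and the grip force at its end, in the units of the state.
- arm.sense(): the state, without advancing time (a new reading comes with each control period).
- arm.read_camera(name): name is "scene" or "top"; returns (picture, depth): 420x560x3 uint8, red, green, blue; 420x560 float32, m along the optical axis (not along the pixel's ray), 0 where there is no reading.
- arm.get_calibration(name): a dict with "fx", "fy", "cx", "cy" (pixels), "eye" and "attitude" of the camera in the world. Camera axes: x right, y down, z forward; pixel columns grow to the right and rows downward; lengths in m; the calibration is good to about 2 mm. A picture is of the moment at which its call begins. get_calibration takes no time and is no camera call.
- arm.job_done(): hands the job in; it is judged then, once.
The state is a dict: "time": time; "joint_pos": joint angles; "qvel": joint speeds; "tau": joint torques, N m; "tool_pos": TCP position; "orientation": TCP orientation; "wrist_force": force on the tool from outside, world axes, zero at the start; "torque": the same for the moment, N m; "finger_gap": finger opening in m; "grasp_force": force on a finger pad.
Only numpy, scipy, OpenCV 4.12 (cv2) and the standard library are available. Lean on these libraries where they do the work, as an engineer would, in place of code of your own. Each camera call takes 0.05 s, during which the arm holds its last target. There are 200 camera calls.

## Working session

There is one attempt and no reset: what is moved stays moved. The work goes in short steps, Python scripts to look and compute and a shell command to move; the robot and the scene stay as the last step left them, time stands still between calls to the robot, and variables do not carry over. Pictures are saved under pics/ and viewed, at most 10 in all, crops included, and the job is handed in when it is done.

```bash
mkdir -p pics; ls; python3 - <<'E'
from station import arm
import cv2
for n in("scene","top"):
    p,d=arm.read_camera(n); cv2.imwrite(f"pics/{n}0.png",p[:,:,::-1]); print(n,arm.get_calibration(n))
    import numpy as np; np.savez(f"{n}0.npz",p=p,d=d)
print(arm.sense())
E
```

```text
pics
scene {'fx': 400.1052660348282, 'fy': 400.1052660348282, 'cx': 277.2792930109109, 'cy': 211.07462263841, 'eye': array([ 1.04522336, -0.53327986,  1.00680712]), 'attitude': array([-0.28916093,  0.8882535 ,  0.3376731 , -0.11562245])}
top {'fx': 533.4853605079911, 'fy': 533.4853605079911, 'cx': 272.86952609428135, 'cy': 208.440346145662, 'eye': array([ 0.33557423, -0.01961676,  1.64979142]), 'attitude': array([ 0.0675388 , -0.69930711,  0.70889489, -0.0622584 ])}
{'time': 0.1, 'joint_pos': array([-1.27099676e+00,  3.20237667e-01,  1.56552641e+00, -2.94608342e-05,
        1.25738817e+00, -2.00060214e-02]), 'qvel': array([-0.00138404, -0.00152686, -0.0030608 , -0.00122522,  0.00056667,
       -0.00087974]), 'tau': array([-1.17261952e-04, -4.13331771e+01, -2.32509327e+01,  7.28605594e-02,
        4.21808346e-02, -7.11369285e-05]), 'tool_pos': array([ 0.18062969, -0.54543371,  0.21321067]), 'orientation': array([-7.70225511e-04,  9.87241740e-01,  1.59226686e-01, -1.22608096e-04]), 'wrist_force': array([-1.11774497,  0.42095528,  0.25567164]), 'torque': array([0.00282854, 0.02333383, 0.01118189]), 'grasp_force': 0.0, 'finger_gap': 0.0915125916807385}
```

View pics/top0.png

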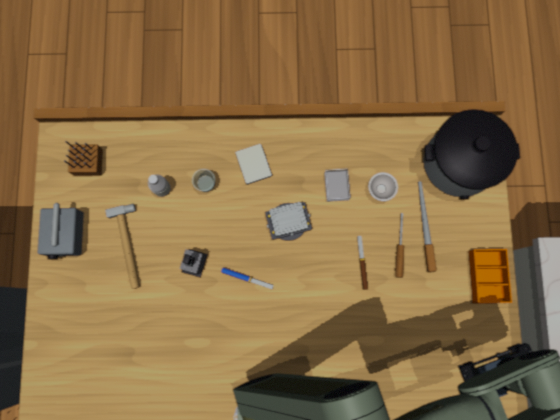

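View pics/scene0.png

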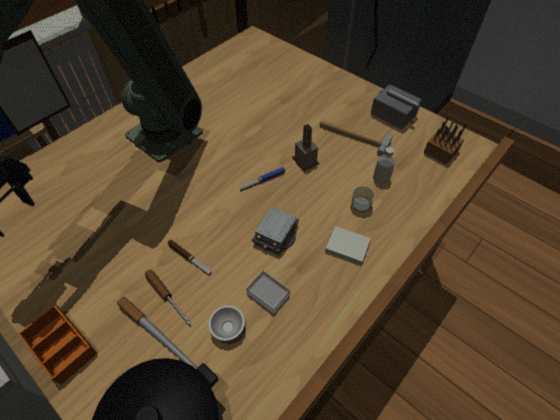

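The top view shows the knife with the brown handle at (362,262), its blade end at (360,237), the box at (290,220), and the pen and stand at (193,262). The blue look-alike is at (247,278). The scene view shows the box at (277,228), the knife at (188,257) and the pen at (307,145).

```bash
cat > h.py <<'E'
import numpy as np, cv2
from scipy.spatial.transform import Rotation as R
from station import arm
def rot(q): return R.from_quat([q[1],q[2],q[3],q[0]]).as_matrix()
def ray(n,u,v):
    c=arm.get_calibration(n); d=np.array([(u-c['cx'])/c['fx'],(v-c['cy'])/c['fy'],1.]); return np.array(c['eye']),rot(c['attitude'])@d
def onplane(n,u,v,z):
    e,d=ray(n,u,v); return e+d*(z-e[2])/d[2]
def proj(n,p):
    c=arm.get_calibration(n); q=rot(c['attitude']).T@(np.array(p)-c['eye']); return q[0]/q[2]*c['fx']+c['cx'],q[1]/q[2]*c['fy']+c['cy']
def cloud(n,d):
    c=arm.get_calibration(n); v,u=np.mgrid[:420,:560]
    P=np.stack([(u-c['cx'])/c['fx']*d,(v-c['cy'])/c['fy']*d,d],-1); return P@rot(c['attitude']).T+c['eye']
E
python3 - <<'E'
from h import *
for nm,u,v,z in [("knife tip",360,237,.01),("knife end",364,287,.01),("case",290,218,.06),("stand",193,262,.075)]:
    print(nm,onplane("top",u,v,z))
for n in("top","scene"):
    f=np.load(n+"0.npz"); P=cloud(n,f['d']); np.save(n+"P.npy",P)
t=np.load("top0.npz"); s=np.load("scene0.npz")
def crop(p,x0,y0,w,h,k): return cv2.resize(p[y0:y0+h,x0:x0+w,::-1],None,fx=k,fy=k,interpolation=cv2.INTER_CUBIC)
a=crop(t['p'],250,190,80,60,5);b=crop(s['p'],240,195,80,60,5);c=crop(t['p'],330,230,80,60,5);d=crop(s['p'],270,115,80,60,5)
cv2.imwrite("pics/c1.png",np.vstack([np.hstack([a,b]),np.hstack([c,d])]))
P=cloud("top",t['d']); 
for (u,v) in [(300,330),(150,300),(290,218),(364,275),(185,258)]: print(u,v,P[v,u])
E
```

```text
knife tip [ 0.54684835 -0.27746581  0.01      ]
knife end [ 0.39373863 -0.28308154  0.01      ]
case [ 0.60111588 -0.06096325  0.06      ]
stand [0.47106969 0.22807215 0.075     ]
300 330 [ 0.26813292 -0.08642096 -0.0035053 ]
150 300 [ 0.36342111  0.37024921 -0.00241476]
290 218 [ 0.60095956 -0.06093891  0.06093591]
364 275 [ 0.42941255 -0.28311235  0.01967305]
185 258 [0.47593134 0.23855178 0.15253109]
```

View pics/c1.png

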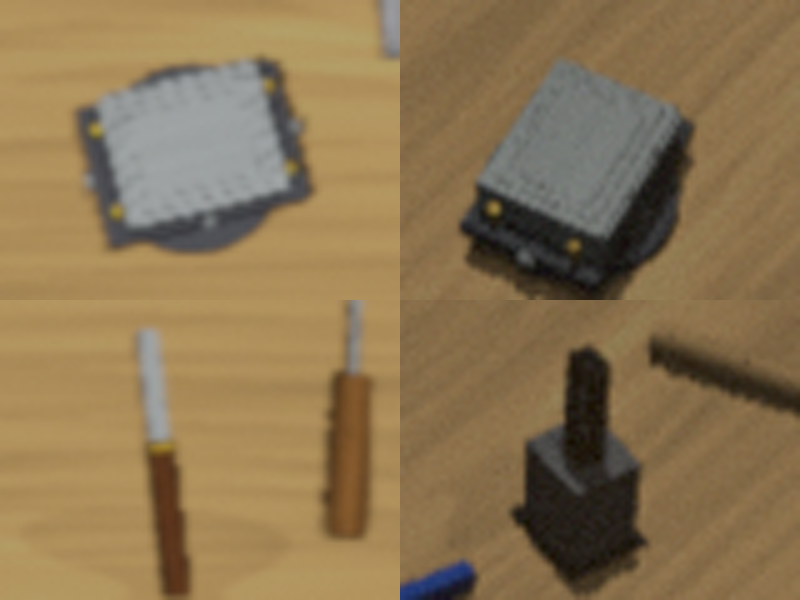

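The crops show the box cover lying about 15° off square in the top view, with brass pins on its left and right. The slot face is not clear yet. The knife blade points up in the image, and the pen stands in its grey holder. Next I measure poses and brighten the box's +x face.

```bash
python3 - <<'E'
from h import *
t=np.load("top0.npz"); s=np.load("scene0.npz"); P=cloud("top",t['d']); S=cloud("scene",s['d'])
def rect(m,P,z,n="top"):
    c=max(cv2.findContours(m.astype(np.uint8),cv2.RETR_EXTERNAL,cv2.CHAIN_APPROX_NONE)[0],key=cv2.contourArea)
    q=np.array([onplane(n,u,v,z)[:2] for u,v in c[:,0]],np.float32)
    return cv2.minAreaRect(q*1000)
m=np.zeros((420,560),bool)
def win(P,x,y,r): return (abs(P[...,0]-x)<r)&(abs(P[...,1]-y)<r)
for n,Q in(("top",P),("scene",S)):
    m=win(Q,.6,-.06,.09)&(Q[...,2]>.05); print(n,"cover",rect(m,Q,.058,n),np.median(Q[m],0))
    m=win(Q,.47,.23,.06)&(Q[...,2]>.06)&(Q[...,2]<.09); print("stand",rect(m,Q,.075,n),np.median(Q[m],0))
    m=win(Q,.47,.23,.06)&(Q[...,2]>.12); print("pen",m.sum(),Q[m].mean(0)); m=m&(Q[...,2]>.147) ; print("pentop",rect(m,Q,.155,n) if m.sum()>5 else 0, Q[m].mean(0) if m.sum() else 0)
hsv=cv2.cvtColor(t['p'],cv2.COLOR_RGB2HSV)
w=win(P,.47,-.28,.1)&(abs(P[...,1]+.28)<.03)
hd=w&(P[...,2]>.012); print("handle",hd.sum(),rect(hd,P,.02))
bl=w&(hsv[...,1]<70)&(P[...,2]<.03); print("blade",bl.sum(),rect(bl,P,.011))
v,u=np.nonzero(hd|bl); print(u.min(),u.max(),v.min(),v.max())
a=s['p'][205:255,245:310,::-1].astype(float)
a=np.clip(255*(a/160)**.5,0,255).astype(np.uint8)
cv2.imwrite("pics/c2.png",cv2.resize(a,None,fx=10,fy=10,interpolation=cv2.INTER_CUBIC))
E
```

```text
top cover ((600.5821533203125, -53.95063781738281), (85.08739471435547, 99.81196594238281), 13.856616973876953) [ 0.60038469 -0.05424061  0.05903725]
stand ((474.1399841308594, 235.67868041992188), (54.55495071411133, 60.089595794677734), 74.05732727050781) [0.46858181 0.22900388 0.07465473]
pen 79 [0.473488   0.23498019 0.14900128]
pentop ((474.22003173828125, 236.3668975830078), (17.845638275146484, 25.083322525024414), 76.76776885986328) [0.47443643 0.23663879 0.15408241]
scene cover ((602.9942016601562, -59.76848602294922), (84.54505920410156, 104.45064544677734), 13.414944648742676) [ 0.60457057 -0.06165766  0.05875509]
stand ((478.8404541015625, 226.8453369140625), (58.83070755004883, 70.73822784423828), 74.7353515625) [0.48531178 0.2227947  0.07364016]
pen 97 [0.47769633 0.22906176 0.1411697 ]
pentop ((477.3466796875, 228.6783905029297), (18.302248001098633, 29.653358459472656), 73.95170593261719) [0.47625122 0.231171   0.15261608]
handle 200 ((449.7724304199219, -279.6285400390625), (125.13330078125, 16.36879539489746), 3.596921443939209)
blade 104 ((517.3021850585938, -276.5738525390625), (65.8019790649414, 14.323898315429688), 3.9231882095336914)
357 367 236 293
```

View pics/c2.png

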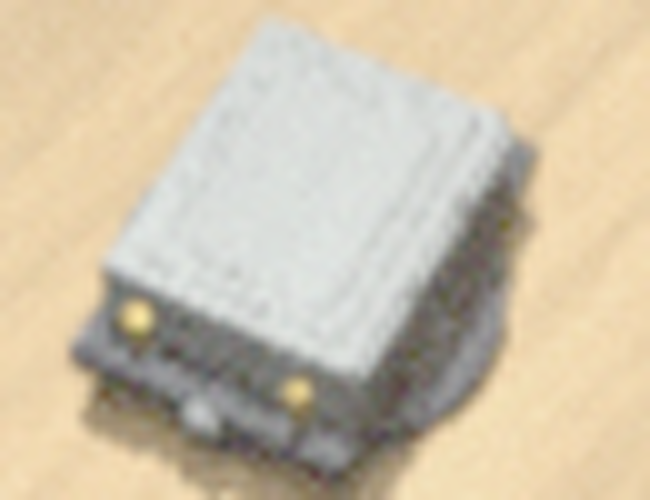

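The brightened crop shows the cover at (310,200) and two brass pins at (138,318) and (297,390). The +x side is dark, with an extra strip along the +x edge. I'll use the pins, which sit symmetrically about the box centre, to get the centre and find the hinge side.

```bash
python3 - <<'E'
from h import *
for n in("top","scene"):
    p=np.load(n+"0.npz")['p']; hsv=cv2.cvtColor(p,cv2.COLOR_RGB2HSV).astype(int)
    u0,v0=map(int,proj(n,[.6,-.06,.05])); sl=np.s_[v0-28:v0+28,u0-32:u0+32]
    H=hsv[sl]
    m=((H[...,1]<60)&(H[...,2]>(110 if n=="top" else 85))).astype(np.uint8)
    m=cv2.morphologyEx(m,cv2.MORPH_OPEN,np.ones((3,3)))
    c=max(cv2.findContours(m,cv2.RETR_EXTERNAL,cv2.CHAIN_APPROX_NONE)[0],key=cv2.contourArea)
    q=np.array([onplane(n,u+u0-32,v+v0-28,.059)[:2] for u,v in c[:,0]],np.float32)*1000
    print(n,cv2.minAreaRect(q)); 
    ys,xs=np.nonzero(m); print(" cen",onplane(n,xs.mean()+u0-32,ys.mean()+v0-28,.059))
    # pins: saturated spots enclosed near the box
    y=((H[...,0]>17)&(H[...,0]<32)&(H[...,1]>110)&(H[...,2]>90)).astype(np.uint8)
    k,l,st,ce=cv2.connectedComponentsWithStats(y)
    for i in range(1,k):
        if st[i,4]<25: print("  pin?",st[i,4],ce[i]+[u0-32,v0-28],onplane(n,*(ce[i]+[u0-32,v0-28]),.046))
    P=cloud(n,np.load(n+"0.npz")['d'])
    # height profile along case x
    a=np.radians(13.6); d=P-[.602,-.058,0]; X=d[...,0]*np.cos(a)+d[...,1]*np.sin(a);Y=-d[...,0]*np.sin(a)+d[...,1]*np.cos(a)
    print([(x,round(float(np.median(P[...,2][(abs(Y)<.02)&(abs(X-x/1000)<.002)])*1000),1)) for x in range(-56,58,4) if ((abs(Y)<.02)&(abs(X-x/1000)<.002)).any()])
E
```

```text
top ((602.0076904296875, -55.06291961669922), (86.82892608642578, 101.811279296875), 13.338399887084961)
 cen [ 0.60087774 -0.05530918  0.059     ]
  pin? 4 [303.5 206.5] [ 0.63851424 -0.10326721  0.046     ]
  pin? 5 [268.6 215.8] [0.6111872  0.00379831 0.046     ]
  pin? 3 [308.33333333 222.66666667] [ 0.58827487 -0.11679092  0.046     ]
  pin? 4 [272.75 232.  ] [ 0.56116245 -0.0082226   0.046     ]
[(-56, 9.9), (-52, 10.4), (-48, 9.5), (-44, 24.1), (-40, 45.5), (-36, 60.1), (-32, 60.3), (-28, 60.0), (-24, 61.9), (-20, 59.9), (-16, 61.6), (-12, 59.1), (-8, 58.1), (-4, 60.7), (0, 59.3), (4, 59.6), (8, 61.1), (12, 61.1), (16, 62.0), (20, 61.7), (24, 61.0), (28, 58.4), (32, 56.9), (36, 57.6), (40, 55.9), (44, 53.9), (48, 12.1), (52, 10.5), (56, 6.7)]
scene ((600.734375, -57.360721588134766), (84.02047729492188, 100.14025115966797), 13.472128868103027)
 cen [ 0.60151938 -0.05883613  0.059     ]
  pin? 5 [245.  197.2] [ 0.458362   -0.04009067  0.046     ]
  pin? 2 [291.  197.5] [0.56474152 0.05201477 0.046     ]
  pin? 9 [243.55555556 201.33333333] [ 0.46629339 -0.05439582  0.046     ]

[... 825 characters left out ...]
222 -0.15363918  0.046     ]
  pin? 1 [243. 249.] [ 0.58336021 -0.17499291  0.046     ]
  pin? 1 [245. 249.] [ 0.58754274 -0.1712961   0.046     ]
  pin? 9 [304.33333333 250.44444444] [ 0.7143636 -0.0654111  0.046    ]
  pin? 2 [262.  251.5] [ 0.62857559 -0.14576651  0.046     ]
  pin? 1 [288. 252.] [ 0.68366146 -0.09920479  0.046     ]
  pin? 1 [301. 252.] [ 0.71062639 -0.07536652  0.046     ]
[(-40, 57.9), (-36, 58.6), (-32, 59.0), (-28, 59.1), (-24, 59.4), (-20, 59.3), (-16, 59.2), (-12, 59.6), (-8, 59.2), (-4, 59.5), (0, 60.1), (4, 60.4), (8, 59.9), (12, 59.3), (16, 59.9), (20, 59.8), (24, 59.3), (28, 59.5), (32, 58.6), (36, 54.6), (40, 29.8), (44, 13.3), (48, 9.7), (52, 9.5), (56, 4.8)]
```

The four pins agree between the two views, giving the box centre at (0.600, -0.056) and yaw 14°. The cover outline extends about 5 mm further on the +x side, at 54 mm height. That is the hinge barrel, so the slot faces the robot (-x). I'll go to the knife next.

```bash
cat >> h.py <<'E'
def togo(p,yaw):
    s=arm.sense(); M=rot(s['orientation']); d=np.array(p)-s['tool_pos']
    y=np.degrees(np.arctan2(M[1,0],M[0,0])); print("t",round(s['time'],2),"tcp",s['tool_pos'].round(4),"yaw",y.round(2),"shift mm",(M.T@d*1000).round(1),"turn",round(y-yaw,2),"F",s['wrist_force'].round(1),"gap",round(s['finger_gap'],4),"g",round(float(s['grasp_force']),1), "j",s['joint_pos'].round(2))
E
python3 -m inch '[[[0,0,0],7.25,0.06],[[0,0,0],7.25,0.06]]' | tail -3
python3 -m inch '[[[0.036,-0.0308,0.008],0,0.06],[[0.036,-0.0308,0.008],0,0.06],[[0.036,-0.0308,0.008],0,0.06],[[0.036,-0.0308,0.008],0,0.06],[[0.036,-0.0308,0.008],0,0.06],[[0.036,-0.0308,0.008],0,0.06],[[0.036,-0.0308,0.008],0,0.06],[[0.036,-0.0308,0.008],0,0.06]]' | tail -3
python3 -m inch '[[[0,0,0],0,0.06],[[0,0,0],0,0.06],[[0,0,0],0,0.06]]' | tail -1
python3 -c "
from h import *; togo([.452,-.2805,.004],3.8)"
```

```text
wrist_force: [-0.3, 0.4, -0.4]
finger_gap: 0.0779
grasp_force: 0.0
wrist_force: [0.5, -2.1, -0.3]
finger_gap: 0.0596
grasp_force: 0.0
grasp_force: 0.0
t 1.4 tcp [ 0.4511 -0.2814  0.1499] yaw 3.79 shift mm [  1.1  -0.9 145.9] turn -0.01 F [-0.9 -0.6  0.1] gap 0.0601 g 0.0 j [-0.58  0.3   1.76 -0.    1.08  0.93]
```

```bash
python3 -m inch '[[[0.001,-0.001,0.03],0,0.05],[[0,0,0.03],0,0.05],[[0,0,0.03],0,0.05],[[0,0,0.03],0,0.05],[[0,0,0.015],0,0.05],[[0,0,0.008],0,0.05],[[0,0,0.003],0,0.05],[[0,0,0],0,0.05]]' | tail -3
python3 -c "
from h import *; togo([.452,-.2805,.004],3.8)"
python3 -m inch '[[[0,0,0],0,0.01],[[0,0,0],0,0.01],[[0,0,0],0,0.01],[[0,0,0],0,0.01],[[0,0,0],0,0.01],[[0,0,0],0,0.01],[[0,0,0],0,0.01]]' 12 | tail -3
python3 -m inch '[[[0,0,0],0,0.005],[[0,0,0],0,0.005],[[0,0,0],0,0.005]]' 50 | tail -3
python3 -c "
from h import *; togo([.452,-.2805,.004],3.8)"
python3 -m inch '[[[0,0,-0.02],0,0.005],[[0,0,-0.03],0,0.005],[[0,0,-0.03],0,0.005],[[0,0,-0.03],0,0.005],[[0,0,-0.02],0,0.005],[[0,0,0],0,0.005],[[0,0,0],0,0.005]]' | tail -3
python3 - <<'E'
from h import *
togo([.452,-.2805,.004],3.8)
a,d=arm.read_camera("scene"); b,e=arm.read_camera("top"); np.savez("k1.npz",a=a,d=d,b=b,e=e)
u,v=map(int,proj("scene",[.47,-.28,.13])); w,x=map(int,proj("top",[.5,-.28,.13])); print(u,v,w,x)
f=lambda p,u,v:cv2.resize(p[v-35:v+35,u-40:u+40,::-1],None,fx=5,fy=5,interpolation=cv2.INTER_CUBIC)
cv2.imwrite("pics/k1.png",np.hstack([f(a,u,v),f(b,w,x)]))
E
```

```text
wrist_force: [-0.5, 0.1, 1.1]
finger_gap: 0.0499
grasp_force: 0.0
t 2.2 tcp [ 0.4526 -0.2806  0.0044] yaw 3.76 shift mm [-0.6 -0.1  0.4] turn -0.04 F [-0.5  0.1  1.1] gap 0.0499 g 0.0 j [-0.58  0.48  1.93 -0.    0.73  0.93]
wrist_force: [-0.7, -0.0, 3.0]
finger_gap: 0.0158
grasp_force: 12.0
wrist_force: [-1.3, 0.4, 5.4]
finger_gap: 0.0155
grasp_force: 50.0
t 3.2 tcp [ 0.4529 -0.2799  0.0043] yaw 3.82 shift mm [-0.9  0.6  0.3] turn 0.02 F [-1.3  0.4  5.4] gap 0.0155 g 50.0 j [-0.58  0.48  1.93 -0.    0.73  0.93]
wrist_force: [0.2, 0.8, -0.9]
finger_gap: 0.0157
grasp_force: 50.0
t 3.9 tcp [ 0.4521 -0.2794  0.133 ] yaw 3.82 shift mm [  0.    1.2 129. ] turn 0.02 F [ 0.2  0.8 -0.9] gap 0.0157 g 50.0 j [-0.58  0.32  1.79 -0.    1.04  0.93]
181 233 367 247
```

View pics/k1.png

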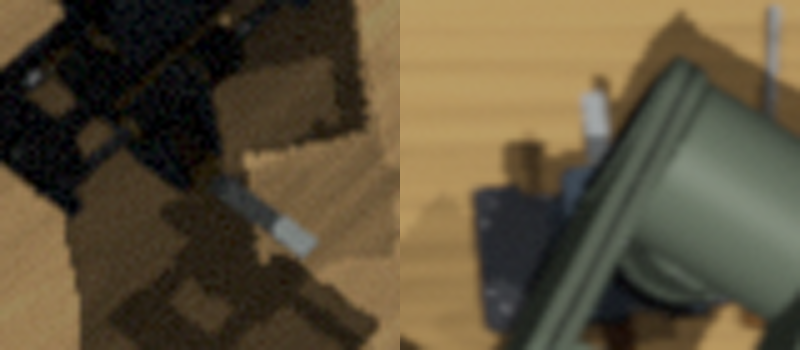

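The scene crop shows the blade end at (305,245), which is full-image (202,247). In the top crop it is at (594,92), which is full-image (366,230). The knife is held. I'll triangulate the tip.

```bash
python3 - <<'E'
from h import *
f=np.load("k1.npz")
print(onplane("scene",202.2,247.2,.1386),onplane("top",365.8,230.4,.1386))
P=cloud("scene",f['d']);print(P[244:250,200].round(3),P[240,195].round(3))
m=(P[...,2]>.12)&(P[...,2]<.16)&(P[...,0]>.50)&(P[...,0]<.57)&(abs(P[...,1]+.275)<.03);q=P[m];print(m.sum(),q[:,0].max())
A=np.c_[q[:,0]-.53,np.ones(len(q))];print("y slope,y@.53",np.linalg.lstsq(A,q[:,1],rcond=None)[0],"z",np.linalg.lstsq(A,q[:,2],rcond=None)[0])
e1,d1=ray("scene",202.2,247.2);e2,d2=ray("top",365.8,230.4)
s=np.linalg.lstsq(np.c_[d1,-d2],e2-e1,rcond=None)[0];print(e1+s[0]*d1,e2+s[1]*d2)
E
```

```text
[ 0.54671284 -0.27420832  0.1386    ] [ 0.54901638 -0.27458765  0.1386    ]
[[ 0.536 -0.272  0.14 ]
 [ 0.538 -0.274  0.139]
 [ 0.541 -0.276  0.14 ]
 [ 0.542 -0.277  0.138]
 [ 0.546 -0.28   0.142]
 [ 0.467 -0.241 -0.001]] [ 0.517 -0.272  0.14 ]
85 0.5503086743521727
y slope,y@.53 [ 0.07216234 -0.27609993] z [0.00579041 0.13933733]
[ 0.54815689 -0.27495878  0.14111496] [ 0.54866965 -0.27417346  0.14105489]
```

```bash
python3 -m inch '[[[0,0,0],-5.1,0.005],[[0,0,0],-5.1,0.005],[[0.004,-0.0362,0],0,0.005],[[0.004,-0.0362,0],0,0.005],[[0.004,-0.0362,0],0,0.005],[[0.004,-0.0362,0],0,0.005],[[0.004,-0.0362,0],0,0.005],[[0,0,0],0,0.005]]' | tail -3
python3 -m inch '[[[0,0,0.03],0,0.005],[[0,0,0.03],0,0.005],[[0,0,0.02],0,0.005],[[0,0,0.008],0,0.005],[[0,0,0],0,0.005],[[0,0,0],0,0.005]]' | tail -3
python3 - <<'E'
from h import *
togo([.4281,-.0989,.0447],14)
a,d=arm.read_camera("scene"); b,e=arm.read_camera("top"); np.savez("k2.npz",a=a,d=d,b=b,e=e)
u,v=map(int,proj("scene",[.54,-.07,.05])); w,x=map(int,proj("top",[.54,-.07,.05])); print(u,v,w,x)
f=lambda p,u,v:cv2.resize(p[v-35:v+35,u-40:u+40,::-1],None,fx=5,fy=5,interpolation=cv2.INTER_CUBIC)
cv2.imwrite("pics/k2.png",np.hstack([f(a,u,v),f(b,w,x)]))
E
```

```text
wrist_force: [-0.8, -0.8, -0.4]
finger_gap: 0.0156
grasp_force: 50.0
wrist_force: [-0.3, -0.3, -0.5]
finger_gap: 0.0159
grasp_force: 50.0
t 5.4 tcp [ 0.4287 -0.0997  0.0462] yaw 14.01 shift mm [-0.4 -1.   1.5] turn 0.01 F [-0.3 -0.3 -0.5] gap 0.0159 g 50.0 j [-0.25  0.3   2.1  -0.    0.74  1.07]
257 216 293 238
```

View pics/k2.png

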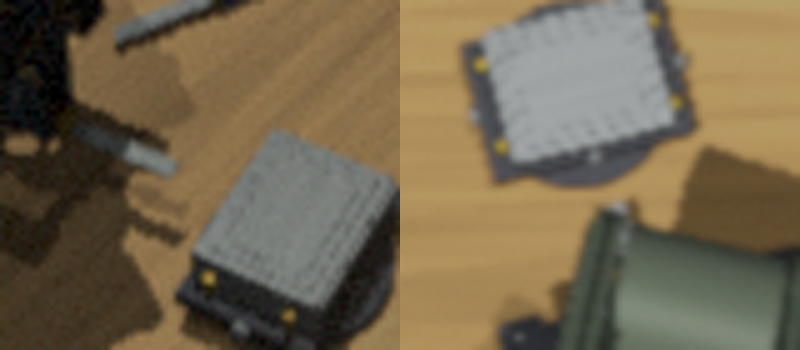

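In the scene crop the blade tip is at (175,170), pointing at the box's near wall. In the top crop it is at (617,205), in line with the middle of the front edge. I'll set the height and insert slowly, checking forces.

```bash
python3 -c "
from h import *; print(onplane('scene',252,215,.0515),onplane('top',296.4,244,.0515))"
python3 -m inch '[[[0,-0.001,0.0015],0,0.005],[[0.015,0,0],0,0.005],[[0.015,0,0],0,0.005],[[0.004,0,0],0,0.005],[[0,0,0],0,0.005]]' | tail -3
python3 -m inch '[[[0.004,0,0],0,0.005],[[0.004,0,0],0,0.005],[[0,0,0],0,0.005]]' | tail -3
python3 -c "
from h import *; togo([.4281,-.0989,.0447],14)"
python3 -m inch '[[[0.003,0,0],0,0.005],[[0.003,0,0],0,0.005],[[0,0,0],0,0.005]]' | tail -3
python3 -c "
from h import *; togo([.4281,-.0989,.0447],14)"
```

```text
[ 0.52406539 -0.07688084  0.0515    ] [ 0.52296649 -0.07895308  0.0515    ]
wrist_force: [-1.1, -0.1, -1.7]
finger_gap: 0.0158
grasp_force: 50.0
wrist_force: [-0.0, -0.2, -0.3]
finger_gap: 0.0153
grasp_force: 50.0
t 6.3 tcp [ 0.4692 -0.0881  0.0445] yaw 14.03 shift mm [-42.5   0.5  -0.2] turn 0.03 F [-0.  -0.2 -0.3] gap 0.0153 g 50.0 j [-0.21  0.35  2.02 -0.    0.77  1.12]
wrist_force: [-0.7, 0.3, -0.6]
finger_gap: 0.0156
grasp_force: 50.0
t 6.6 tcp [ 0.475  -0.0867  0.0445] yaw 14.02 shift mm [-48.4   0.5  -0.2] turn 0.02 F [-0.7  0.3 -0.6] gap 0.0156 g 50.0 j [-0.2   0.36  2.   -0.    0.78  1.12]
```

```bash
python3 -m inch '[[[0.004,0,0],0,0.005],[[0.004,0,0],0,0.005],[[0.004,0,0],0,0.005],[[0,0,0],0,0.005],[[0,0,-0.0027],0,0.005],[[0,0,0],0,0.005]]' | tail -3
python3 -c "
from h import *; togo([.4281,-.0989,.0447],14)"
python3 -m inch '[[[0.0003,0,-0.006],0,0.005],[[0.0009,0,-0.0059],0,0.005],[[0.0015,0,-0.0058],0,0.005],[[0.002,0,-0.0057],0,0.005],[[0,0,0],0,0.005]]' | tail -3
python3 -c "
from h import *; togo([.4281,-.0989,.0447],14)
P=cloud('scene',arm.read_camera('scene')[1]); d=P-[.6374,-.0464,.054]; X=d[...,0]*.9703+d[...,1]*.2419; Y=-.2419*d[...,0]+.9703*d[...,1]
for x in range(-84,10,6):
  m=(abs(X-x/1e3)<.003)&(abs(Y)<.045)&(d[...,2]>-.03)&(d[...,2]<.12)
  if m.sum()>3: print(x,m.sum(),(np.percentile(d[...,2][m],[10,50,90])*1e3).round(1))
"
```

```text
wrist_force: [-0.6, -0.3, -1.2]
finger_gap: 0.0156
grasp_force: 50.0
t 7.2 tcp [ 0.486  -0.0838  0.0473] yaw 14.03 shift mm [-59.9   0.6   2.6] turn 0.03 F [-0.6 -0.3 -1.2] gap 0.0156 g 50.0 j [-0.19  0.37  1.98 -0.    0.8   1.13]
wrist_force: [-0.7, -0.1, -1.0]
finger_gap: 0.016
grasp_force: 50.0
t 7.7 tcp [ 0.4915 -0.0827  0.0715] yaw 14.03 shift mm [-65.4   0.3  26.7] turn 0.03 F [-0.7 -0.1 -1. ] gap 0.016 g 50.0 j [-0.19  0.34  1.94 -0.    0.86  1.14]
-84 8 [21.4 23.9 25.8]
-78 22 [-18.9  -3.7  25.6]
-72 28 [-20.5  34.9  37. ]
-66 64 [-4.1 34.  36.8]
-60 66 [29.2 33.1 35.7]
-54 70 [26.5 31.2 33.8]
-48 66 [24.5 28.1 30.4]
-42 62 [22.3 25.3 28.4]
-36 70 [19.1 22.5 25.3]
-30 61 [17.4 19.6 23. ]
-24 67 [13.9 17.  19.4]
-18 60 [11.1 14.5 17.8]
-12 63 [ 7.9 12.1 14.4]
-6 66 [ 5.2  8.5 10.5]
0 114 [-24.2   1.2   5.5]
6 53 [-27.5 -23.    2.9]
```

The cover is at about 0.42 rad and rising on the blade. I'll continue along the arc.

```bash
python3 -m inch '[[[0.0026,0,-0.0054],0,0.005],[[0.0032,0,-0.0051],0,0.005],[[0.0036,0,-0.0048],0,0.005],[[0.0041,0,-0.0043],0,0.005],[[0.0045,0,-0.004],0,0.005],[[0.0049,0,-0.0035],0,0.005],[[0.0052,0,-0.003],0,0.005],[[0,0,0],0,0.005]]' | tail -3
python3 -c "
from h import *; togo([.4281,-.0989,.0447],14)"
python3 -m inch '[[[0.0055,0,-0.0024],0,0.005],[[0.0057,0,-0.0019],0,0.005],[[0.0058,0,-0.0013],0,0.005],[[0.006,0,-0.0007],0,0.005],[[0.006,0,-0.0002],0,0.005],[[0.004,0,0],0,0.005],[[0,0,0],0,0.005]]' | tail -3
python3 - <<'E'
from h import *
togo([.4281,-.0989,.0447],14)
a,D=arm.read_camera('scene'); P=cloud('scene',D); d=P-[.6374,-.0464,.054]; X=d[...,0]*.9703+d[...,1]*.2419; Y=-.2419*d[...,0]+.9703*d[...,1]
for z in range(-6,90,8):
  m=(abs(d[...,2]-z/1e3)<.004)&(abs(Y)<.05)&(X>-.09)&(X<.06)
  if m.sum()>3: print(z,m.sum(),(np.percentile(X[m],[10,50,90])*1e3).round(1))
E
```

```text
wrist_force: [-0.3, -0.1, -0.9]
finger_gap: 0.0158
grasp_force: 50.0
t 8.55 tcp [ 0.5195 -0.0757  0.1012] yaw 14.03 shift mm [-94.4   0.3  56.3] turn 0.03 F [-0.3 -0.1 -0.9] gap 0.0158 g 50.0 j [-0.17  0.34  1.84  0.    0.95  1.16]
wrist_force: [-0.5, -1.2, -0.7]
finger_gap: 0.0154
grasp_force: 50.0
t 9.25 tcp [ 0.5511 -0.0676  0.1072] yaw 14.03 shift mm [-126.9    0.5   62.3] turn 0.03 F [-0.5 -1.2 -0.7] gap 0.0154 g 50.0 j [-0.14  0.38  1.77  0.    1.    1.18]
-6 46 [-78.9 -76.6 -24.9]
2 33 [-76.9 -53.1 -10.3]
10 5 [6.  7.5 8.1]
18 11 [7.2 9.2 9.5]
26 12 [ 9.4 10.3 10.7]
34 9 [10.1 11.5 11.9]
42 18 [10.5 12.3 12.6]
50 15 [-63.7  13.3  14. ]
58 120 [-61.7 -27.2  13.2]
66 67 [-76.5 -62.1  15.5]
74 63 [-76.4  13.3  15.5]
82 41 [-72.2  13.1  15.2]
```

```bash
python3 -m inch '[[[0.004,0,0],0,0.005],[[0,0,0],0,0.005],[[-0.01,0,0],0,0.005],[[-0.03,0,0],0,0.005],[[-0.035,0,0],0,0.005],[[-0.035,0,0],0,0.005],[[0,0,0],0,0.005]]' | tail -3
python3 - <<'E'
from h import *
togo([.4525,-.28,.1],14)
a,D=arm.read_camera('scene'); np.savez("o.npz",a=a,D=D); P=cloud('scene',D); d=P-[.6374,-.0464,.054]; X=d[...,0]*.9703+d[...,1]*.2419; Y=-.2419*d[...,0]+.9703*d[...,1]
m=(d[...,2]>.01)&(d[...,2]<.078)&(abs(Y)<.045)&(X>-.02)&(X<.06)
print(m.sum(),"theta",1.571+np.polyfit(d[...,2][m],X[m],1)[0])
E
```

```text
wrist_force: [-0.6, 0.3, -1.0]
finger_gap: 0.016
grasp_force: 50.0
t 10.0 tcp [ 0.4417 -0.0936  0.1068] yaw 13.93 shift mm [-34.3 183.5   6.7] turn -0.07 F [-0.6  0.3 -1. ] gap 0.016 g 50.0 j [-0.23  0.23  1.99 -0.    0.92  1.09]
107 theta 1.708772776040722
```

The cover stands at about 1.71 rad and the knife is free. I'll lay the knife back where it came from.

```bash
python3 -m inch '[[[-0.0068,0.0367,0],0,0.005],[[-0.0068,0.0367,0],0,0.005],[[-0.0068,0.0367,0],0,0.005],[[-0.0068,0.0367,0],0,0.005],[[-0.0068,0.0367,0],0,0.005],[[0,0,0],5.1,0.005],[[0,0,0],5.1,0.005],[[0,0,0.03],0,0.005]]' | tail -3
python3 -m inch '[[[0,0,0.03],0,0.005],[[0,0,0.02],0,0.005],[[0,0,0.015],0,0.005],[[0,0,0],0,0.005],[[0,0,0.003],0,0.005],[[0,0,0.002],0,0.005],[[0,0,0],0,0.005]]' | tail -3
python3 -c "
from h import *; togo([.4525,-.28,.0044],3.8)"
```

```text
wrist_force: [0.3, -0.5, -0.4]
finger_gap: 0.0156
grasp_force: 50.0
wrist_force: [-0.4, 0.4, -1.3]
finger_gap: 0.0157
grasp_force: 50.0
t 11.55 tcp [ 0.4592 -0.2801  0.0077] yaw 3.83 shift mm [-6.7 -0.5  3.3] turn 0.03 F [-0.4  0.4 -1.3] gap 0.0157 g 50.0 j [-0.57  0.48  1.92 -0.    0.75  0.93]
```

```bash
python3 -m inch '[[[0,0,0.0015],0,0.005],[[0,0,0.001],0,0.005],[[0,0,0.0005],0,0.005],[[0,0,0],0,0.005]]' | tail -3
python3 -m inch '[[[0,0,0],0,0.013],[[0,0,0],0,0.016],[[0,0,0],0,0.018],[[0,0,0],0,0.022],[[0,0,0],0,0.03],[[0,0,0],0,0.045],[[0,0,0],0,0.045],[[0,0,0],0,0.045]]' 5| tail -3
python3 -c "
from h import *; togo([.4525,-.28,.0044],3.8)"
python3 -m inch '[[[0,0,-0.02],0,0.045],[[0,0,-0.04],0,0.045],[[0,0,-0.04],0,0.045],[[0,0,-0.045],0,0.045],[[0,0,-0.045],0,0.06],[[0,0,-0.045],0,0.06],[[0,-0.04,0],0,0.06],[[0,-0.04,0],0,0.06]]' | tail -3
python3 -m inch '[[[0,-0.04,0],0,0.06],[[0,-0.04,0],0,0.06],[[0,-0.04,0],0,0.06],[[0,0,0],0,0.06]]' | tail -3
python3 - <<'E'
from h import *
togo([.4525,-.28,.0044],3.8)
a,d=arm.read_camera("scene"); b,e=arm.read_camera("top"); np.savez("k3.npz",a=a,d=d,b=b,e=e)
g=lambda p:np.clip(255*(p/200.)**.6,0,255).astype(np.uint8)
f=lambda p,u,v,k:cv2.resize(g(p[v-30:v+30,u-40:u+40,::-1]),None,fx=k,fy=k,interpolation=cv2.INTER_CUBIC)
u,v=map(int,proj("scene",[.6,-.056,.06])); w,x=map(int,proj("top",[.6,-.056,.06])); y,z=map(int,proj("top",[.46,-.28,0]));r,s=map(int,proj("top",[.47,.2,0.1]))
print(u,v,w,x,y,z,r,s)
cv2.imwrite("pics/k3.png",np.vstack([np.hstack([f(a,u,v,5),f(b,w,x,5)]),np.hstack([f(b,y,z,5),f(b,r,s,5)])]))
E
```

```text
wrist_force: [-0.2, 0.6, -1.1]
finger_gap: 0.0158
grasp_force: 50.0
wrist_force: [-0.9, -0.4, 0.1]
finger_gap: 0.045
grasp_force: 0.0
t 12.75 tcp [ 0.4586 -0.2798  0.0041] yaw 3.82 shift mm [-6.1 -0.2 -0.3] turn 0.02 F [-0.9 -0.4  0.1] gap 0.045 g 0.0 j [-0.57  0.48  1.92 -0.    0.74  0.93]
wrist_force: [0.1, -0.5, -0.1]
finger_gap: 0.0599
grasp_force: 0.0
wrist_force: [0.9, -1.8, 0.3]
finger_gap: 0.0602
grasp_force: 0.0
t 13.95 tcp [ 0.4444 -0.0766  0.2393] yaw 4.1 shift mm [ -6.4 203.9 234.6] turn 0.3 F [ 0.9 -1.8  0.3] gap 0.0602 g 0.0 j [-0.2   0.11  1.78  0.    1.25  1.3 ]
275 223 288 218 361 265 201 261
```

View pics/k3.png

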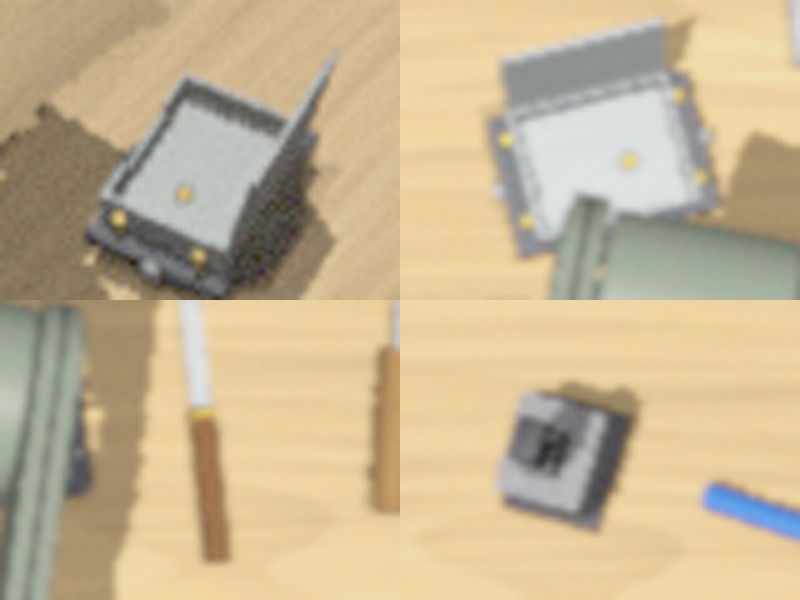

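The box is open with the cover past upright. The brass spot is at scene crop (184,194), about full-image (272,232), and top crop (628,160), about full-image (294,220). The knife lies on the bench around top crop (205,460), and the pen is in its stand at (545,445). I'll pin down the spot and the pen axis.

```bash
python3 - <<'E'
from h import *
f=np.load("k3.npz")
R_=[]
for n,k,(u,v) in(("scene",'a',(272,232)),("top",'b',(294,220))):
    H=cv2.cvtColor(f[k],cv2.COLOR_RGB2HSV)[v-5:v+6,u-5:u+6].astype(float); w=np.clip(H[...,1]-60,0,None); yy,xx=np.mgrid[v-5:v+6,u-5:u+6]
    c=(xx*w).sum()/w.sum(),(yy*w).sum()/w.sum(); R_.append(ray(n,*c)); print(n,c,(w>0).sum(),onplane(n,*c,.034))
(e1,d1),(e2,d2)=R_; s=np.linalg.lstsq(np.c_[d1,-d2],e2-e1,rcond=None)[0];print("tri",e1+s[0]*d1,e2+s[1]*d2)
a=np.radians(-15)
for n,k in(("scene",'d'),("top",'e')):
    P=cloud(n,f[k]); q=P[(abs(P[...,0]-.474)<.06)&(abs(P[...,1]-.234)<.06)]
    X=lambda q:(q[:,0]-.474)*np.cos(a)+(q[:,1]-.234)*np.sin(a)
    Y=lambda q:-(q[:,0]-.474)*np.sin(a)+(q[:,1]-.234)*np.cos(a)
    for lo,hi in((.15,.17),(.09,.145),(.069,.080)):
        m=q[(q[:,2]>lo)&(q[:,2]<hi)]
        if len(m)>3: print(n,lo,len(m),"x",(np.percentile(X(m),[3,50,97])*1e3).round(1),"y",(np.percentile(Y(m),[3,50,97])*1e3).round(1),"z",np.median(m[:,2]).round(4))
E
```

```text
scene (np.float64(271.4394250513347), np.float64(231.30800821355237)) 11 [ 0.59757362 -0.07319024  0.034     ]
top (np.float64(293.44879518072287), np.float64(219.71385542168676)) 8 [ 0.59997881 -0.07211588  0.034     ]
tri [ 0.59824167 -0.07387686  0.03545179] [ 0.59971153 -0.07206281  0.03563337]
scene 0.15 36 x [-9.9  4.  13.3] y [-10.3  -3.    5.1] z 0.1544
scene 0.09 109 x [-10.2  10.3  14.8] y [-10.2  -7.7   6.2] z 0.1181
scene 0.069 163 x [-27.8  12.4  30.8] y [-26.5  -9.   24.1] z 0.074
top 0.15 50 x [-11.9  -0.   10.7] y [-6.2  2.2 10.8] z 0.1547
top 0.09 36 x [-13.1  -2.7  11.8] y [-6.6 -5.5  4.8] z 0.1218
top 0.069 213 x [-28.7  -3.5  28.5] y [-22.6  -5.2  27.6] z 0.0744
```

```bash
python3 -m inch '[[[0,0,0],6.4,0.06],[[0,0,0],6.4,0.06],[[0,0,0],6.3,0.06]]' | tail -1
python3 -m inch '[[[-0.0073,-0.044,0],0,0.06],[[-0.0073,-0.044,0],0,0.06],[[-0.0073,-0.044,0],0,0.06],[[-0.0073,-0.044,0],0,0.06],[[-0.0073,-0.044,0],0,0.06],[[-0.0073,-0.044,0],0,0.06],[[-0.0073,-0.044,0],0,0.06],[[0,0,0],0,0.06]]' | tail -1
python3 -m inch '[[[0,0,0],0,0.06],[[0,0,0],0,0.06]]' | tail -1
python3 -c "
from h import *; togo([.4746,.2344,.106],-15)"
```

```text
grasp_force: 0.0
grasp_force: 0.0
grasp_force: 0.0
t 15.35 tcp [0.4775 0.2288 0.2389] yaw -15.38 shift mm [ -4.3  -4.8 132.9] turn -0.38 F [-0.  -0.2  0.2] gap 0.0602 g 0.0 j [ 0.43  0.23  1.62 -0.    1.29  2.26]
```

```bash
python3 -m inch '[[[-0.0043,-0.0048,0],-0.4,0.06],[[0,0,0.03],0,0.06],[[0,0,0.03],0,0.06],[[0,0,0.03],0,0.06],[[0,0,0.025],0,0.06],[[0,0,0.018],0,0.06],[[0,0,0],0,0.04],[[0,0,0],0,0.03]]' | tail -3
python3 -m inch '[[[0,0,0],0,0.026],[[0,0,0],0,0.024],[[0,0,0],0,0.022],[[0,0,0],0,0.021],[[0,0,0],0,0.020]]' 4| tail -3
python3 -c "
from h import *; togo([.4746,.2344,.106],-15)"
python3 -m inch '[[[0,0,0],0,0.019],[[0,0,0],0,0.017],[[0,0,0],0,0.015],[[0,0,0],0,0.015]]' 4| tail -3
python3 -c "
from h import *; togo([.4746,.2344,.106],-15)"
```

```text
wrist_force: [-0.3, -0.3, 0.6]
finger_gap: 0.0467
grasp_force: 0.0
wrist_force: [0.1, 0.2, -0.1]
finger_gap: 0.0203
grasp_force: 0.0
t 16.65 tcp [0.4743 0.2361 0.1064] yaw -14.87 shift mm [0.7 1.6 0.4] turn 0.13 F [ 0.1  0.2 -0.1] gap 0.0203 g 0.0 j [ 0.44  0.34  1.83 -0.    0.97  2.27]
wrist_force: [-0.4, -1.0, 0.4]
finger_gap: 0.0179
grasp_force: 4.0
t 17.05 tcp [0.4743 0.2361 0.1061] yaw -14.88 shift mm [0.8 1.6 0.1] turn 0.12 F [-0.4 -1.   0.4] gap 0.0179 g 4.0 j [ 0.44  0.34  1.83 -0.    0.97  2.27]
```

```bash
python3 -m inch '[[[0,0,0],0,0.005],[[0,0,0],0,0.005],[[0,0,0],0,0.005]]' 30| tail -3
python3 -m inch '[[[0,0,-0.01],0,0.005],[[0,0,-0.02],0,0.005],[[0,0,-0.03],0,0.005],[[0,0,-0.03],0,0.005],[[0,0,-0.03],0,0.005],[[0,0,0],0,0.005]]' | tail -3
python3 -c "
from h import *; togo([.599,-.0728,.226],-15)"
python3 -m inch '[[[0.025,0.0333,0],0,0.005],[[0.025,0.0333,0],0,0.005],[[0.025,0.0333,0],0,0.005],[[0.025,0.0333,0],0,0.005],[[0.025,0.0333,0],0,0.005],[[0.025,0.0333,0],0,0.005],[[0.025,0.0333,0],0,0.005],[[0.02,0.026,0],0,0.005]]' | tail -3
python3 -m inch '[[[0,0,0],0,0.005],[[0,0,0],0,0.005],[[0,0,0],0,0.005],[[0,0,0],0,0.005]]' | tail -3
python3 - <<'E'
from h import *
togo([.599,-.0728,.226],-15)
a,d=arm.read_camera("scene"); b,e=arm.read_camera("top"); np.savez("p1.npz",a=a,d=d,b=b,e=e)
g=lambda p:np.clip(255*(p/200.)**.6,0,255).astype(np.uint8)
f=lambda p,u,v,k:cv2.resize(g(p[v-35:v+35,u-40:u+40,::-1]),None,fx=k,fy=k,interpolation=cv2.INTER_CUBIC)
u,v=map(int,proj("scene",[.6,-.07,.12])); w,x=map(int,proj("top",[.6,-.07,.12])); print(u,v,w,x)
cv2.imwrite("pics/p1.png",np.hstack([f(a,u,v,5),f(b,w,x,5)]))
E
```

```text
wrist_force: [-1.4, -1.0, 1.2]
finger_gap: 0.0177
grasp_force: 30.0
wrist_force: [-0.2, 0.2, -0.6]
finger_gap: 0.018
grasp_force: 30.0
t 17.95 tcp [0.4766 0.2372 0.2311] yaw -14.88 shift mm [197.8 268.3   4.9] turn 0.12 F [-0.2  0.2 -0.6] gap 0.018 g 30.0 j [ 0.44  0.24  1.64 -0.    1.26  2.27]
wrist_force: [-0.0, 0.5, -0.5]
finger_gap: 0.018
grasp_force: 30.0
wrist_force: [0.3, 0.4, -1.4]
finger_gap: 0.018
grasp_force: 30.0
t 19.15 tcp [ 0.5957 -0.0632  0.2261] yaw -14.79 shift mm [5.6 8.5 0.1] turn 0.21 F [ 0.3  0.4 -1.4] gap 0.018 g 30.0 j [-0.12  0.35  1.49  0.    1.3   1.7 ]
272 213 293 214
```

View pics/p1.png

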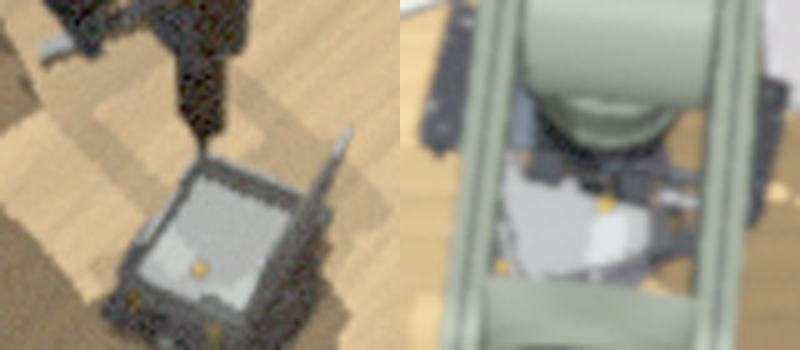

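The scene crop shows the pen held, with its tip at (202,152), which is full-image (272.4,208.4). The spot is visible at (199,268). The cover is still open, and the view from above is blocked by the arm. I'll check the tip offset from the TCP axis.

```bash
python3 - <<'E'
from h import *
f=np.load("p1.npz"); a=f['a'];P=cloud("scene",f['d'])
print("expected tip px",proj("scene",[.5957,-.0632,.130]), "tip@z.130",onplane("scene",272.4,208.4,.130))
g=a.astype(int).sum(2)
for v in range(190,214): 
    r=g[v,262:284]; m=(P[v,262:284,2]>.11)&(abs(P[v,262:284,0]-.6)<.04); print(v,np.nonzero(m)[0]+262, P[v,262:284][m].mean(0).round(3) if m.any() else "")
E
```

```text
expected tip px (np.float64(272.62629644750916), np.float64(209.24486653595926)) tip@z.130 [ 0.59330495 -0.06148034  0.13      ]
190 [267 268 269 270 271 272 273 274 275 276] [ 0.608 -0.077  0.235]
191 [267 268 269 270 271 272 273 274 275 276] [ 0.606 -0.076  0.229]
192 [267 268 269 270 271 272 273 274 275 276] [ 0.604 -0.074  0.222]
193 [267 268 269 270 271 272 273 274 275 276] [ 0.605 -0.075  0.219]
194 [267 268 269 270 271 272 273 274 275 276] [ 0.602 -0.072  0.21 ]
195 [267 268 269 270 271 272 273 274 275 276] [ 0.601 -0.071  0.204]
196 [267 268 269 270 271 272 273 274 275 276 277] [ 0.602 -0.07   0.2  ]
197 [267 268 269 270 271 272 273 274 275 276 277] [ 0.602 -0.07   0.196]
198 [267 268 269 270 271 272 273 274 275 276 277] [ 0.601 -0.07   0.191]
199 [268 269 270 271 272 273 274 275 276 277] [ 0.603 -0.071  0.189]
200 [268 269 270 271 272 273 274 275 276 277] [ 0.603 -0.07   0.184]
201 [268 269 270 271 272 273 274 275 276 277] [ 0.603 -0.071  0.18 ]
202 [268 269 270 271 272 273 274 275 276 277] [ 0.603 -0.07   0.176]
203 [269 270 271 272 273 274 275 276 277] [ 0.605 -0.071  0.173]
204 [270 271 272 273 274 275 276 277] [ 0.606 -0.07   0.169]
205 [271 272 273 274 275 276] [ 0.606 -0.07   0.165]
206 [271 272 273 274] [ 0.603 -0.071  0.16 ]
207 [271 272 273] [ 0.598 -0.068  0.147]
208 [272 273] [ 0.6   -0.068  0.144]
209 [272 273] [ 0.597 -0.065  0.135]
210 [272] [ 0.595 -0.065  0.127]
211 [] 
212 [] 
213 []
```

```bash
python3 -m inch '[[[0.0056,0.0085,0],0,0.005],[[0,0,0.02],0,0.005],[[0,0,0.02],0,0.005],[[0,0,0.02],0,0.005],[[0,0,0.015],0,0.005],[[0,0,0.005],0,0.005],[[0,0,0],0,0.005],[[0,0,0],0,0.005]]' | tail -3
python3 -m inch '[[[0,0,0],0,0.005],[[0,0,0],0,0.005]]' | tail -3
python3 - <<'E'
from h import *
togo([.599,-.0728,.131],-15)
a,d=arm.read_camera("scene"); np.savez("p2.npz",a=a,d=d)
s=arm.sense(); t=s['tool_pos']-[0,0,.096]; print("tip exp",t,proj("scene",t),"spot px then 271.44,231.31; now proj",proj("scene",[.599,-.0728,.034]))
g=np.clip(255*(a/200.)**.6,0,255).astype(np.uint8)
cv2.imwrite("pics/p2.png",cv2.resize(g[205:250,245:305,::-1],None,fx=10,fy=10,interpolation=cv2.INTER_CUBIC))
E
```

```text
wrist_force: [-0.3, -0.6, -0.3]
finger_gap: 0.0181
grasp_force: 30.0
wrist_force: [-0.1, 0.9, -1.3]
finger_gap: 0.0179
grasp_force: 30.0
t 20.25 tcp [ 0.5999 -0.0741  0.1471] yaw -14.87 shift mm [-1.2 -1.  16.1] turn 0.13 F [-0.1  0.9 -1.3] gap 0.0179 g 30.0 j [-0.14  0.41  1.6  -0.    1.13  1.69]
tip exp [ 0.5997941  -0.07411549  0.05088397] (np.float64(271.6655789852356), np.float64(228.69811398105833)) spot px then 271.44,231.31; now proj (np.float64(271.89241505908717), np.float64(231.4952851400093))
```

View pics/p2.png

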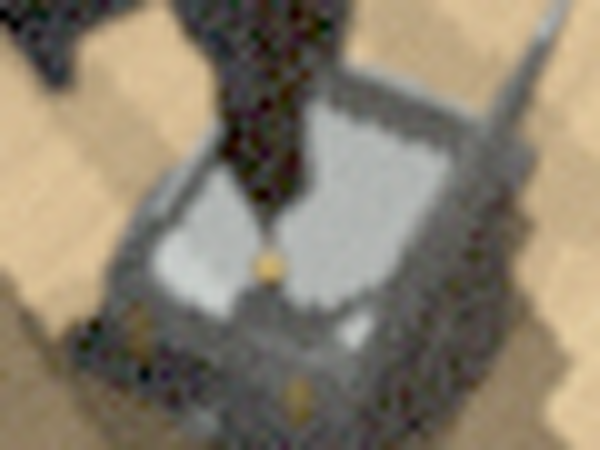

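The tip is at (267,245) in the crop, directly in line with and just above the spot at (268,268). This matches the expected offset, so I'll make a 1 mm correction and descend gently.

```bash
python3 -m inch '[[[-0.0012,-0.001,0.005],0,0.005],[[0,0,0.005],0,0.005],[[0,0,0.003],0,0.005],[[0,0,0],0,0.005],[[0,0,0],0,0.005]]' | tail -3
python3 -c "
from h import *; togo([.599,-.0728,.127],-15)"
for i in 1; do :; done
python3 -m inch '[[[0,0,0.001],0,0.005],[[0,0,0.001],0,0.005],[[0,0,0.001],0,0.005],[[0,0,0],0,0.005]]' | tail -3
python3 -c "
from h import *; togo([.599,-.0728,.127],-15)"
python3 -m inch '[[[0,0,0.001],0,0.005],[[0,0,0],0,0.005],[[0,0,0],0,0.005]]' | tail -3
python3 -c "
from h import *; togo([.599,-.0728,.127],-15)
import time
print([ (arm.read_camera('scene'),arm.sense()['wrist_force'][2].round(2))[1] for i in range(5)])"
```

```text
wrist_force: [0.3, -0.2, -0.9]
finger_gap: 0.0175
grasp_force: 30.0
t 20.8 tcp [ 0.5985 -0.0728  0.1329] yaw -14.88 shift mm [ 0.5 -0.1  5.9] turn 0.12 F [ 0.3 -0.2 -0.9] gap 0.0175 g 30.0 j [-0.14  0.42  1.62 -0.    1.1   1.69]
wrist_force: [-0.1, -0.3, 0.1]
finger_gap: 0.0177
grasp_force: 30.0
t 21.2 tcp [ 0.5986 -0.0728  0.1302] yaw -14.88 shift mm [ 0.4 -0.1  3.2] turn 0.12 F [-0.1 -0.3  0.1] gap 0.0177 g 30.0 j [-0.14  0.42  1.62 -0.    1.09  1.69]
wrist_force: [-0.3, 0.3, 1.3]
finger_gap: 0.0178
grasp_force: 30.0
t 21.5 tcp [ 0.5986 -0.0728  0.1293] yaw -14.88 shift mm [ 0.4 -0.1  2.3] turn 0.12 F [-0.3  0.3  1.3] gap 0.0178 g 30.0 j [-0.14  0.43  1.62 -0.    1.09  1.69]
[np.float64(0.55), np.float64(0.94), np.float64(0.55), np.float64(1.67), np.float64(0.26)]
```

```bash
python3 -m inch '[[[0,0,0.001],0,0.005],[[0,0,0.0005],0,0.005],[[0,0,0],0,0.005],[[0,0,0],0,0.005]]' | tail -3
python3 -c "
from h import *
f=[]
for i in range(12): arm.read_camera('scene'); f.append(arm.sense()['wrist_force'])
print(np.mean(f,0),np.std(f,0)); togo([.599,-.0728,.127],-15)"
```

```text
wrist_force: [-0.7, -0.1, 1.6]
finger_gap: 0.018
grasp_force: 30.0
[ 0.25026788 -0.24240303  1.72355772] [0.45301392 0.33959694 0.3252361 ]
t 22.75 tcp [ 0.5986 -0.0728  0.1277] yaw -14.88 shift mm [ 0.4 -0.1  0.7] turn 0.12 F [-0.3  0.2  1.4] gap 0.0176 g 30.0 j [-0.14  0.43  1.63 -0.    1.09  1.69]
```

```bash
python3 -c "
from station import arm; print(arm.job_done())"
```

```text
the job is handed in; nothing more can be done
None
```

I handed the job in with the cover open at about 1.71 rad, the knife back on the bench, and the pen gripped upright on the spot at about 2.6 N (sprung tip roughly half way in); the verdict was not shown.

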